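# Dock the sound pad tray

### The job

One of the two blue pad trays on the bench has a broken-off corner. Slide the whole one into the tray dock, under its lips and fully home against the yellow back stop, and leave the broken tray and everything else on the bench where they lie.

Things in the scene. Friction and masses are not known exactly. Their poses are not given: they have to be found in the camera images.
- sound_tray: the whole pad tray: flat blue plastic tray, a full rectangle 90 (its x) by 110 (its y) by 18 high, about 0.16 kg. Origin: centre of its underside, z up. Floor 4 thick, walls 3 thick and 18 high. Centred in it is an empty well 62 (x) by 28 (y), 14 deep, where fingertips can hook in; four end cells hold round pads. Same either way round.
- chipped_tray: the damaged pad tray: same as the whole one, lying beside it, but its corner at +x +y is broken off (34 by 36 missing). Origin: centre of the underside. Which of two places each tray lies in varies.
- dock: tray dock fixed to the bench: grey metal channel with yellow stripes on its rails and a yellow back stop. A tray slides in along its +y. Origin: on the bench (dock has no floor), exactly where the tray's origin is when fully home. Channel 95 wide, 21 high under lips that reach 7 in over the tray's long edges (81 clear between). Rails 123 wide outside, 35 high, from y = -45 to +65 mm.
- dock_stop (a point): centre of the back stop's face, at dock y = +55 mm, 14 mm up; the stop is 28 high. A tray that is home touches it and sticks 10 mm out past the rails' ends.
- dock_mouth (a point): middle of the dock's mouth, at dock y = -45 mm, on the bench. From here two 21 mm high guides flare out to dock y = -84 mm, where they are about 117 mm apart.
- octave_key: bystander: silver octave key lying flat, 110 long (mm). Origin: middle of its underside.
- eflat_key: bystander: brass low E-flat key lying flat with a round cup 38 across, 130 long (mm). Origin: middle of its underside.
- spring_bender: bystander: steel spring bender with a dark wooden handle, 170 long, lying (mm). Origin: middle of its underside.
- tin_cup: bystander: open tin cup 72 across, 75 high, below the chute (mm). Origin: middle of its underside.
- oil_bottle: bystander: small amber oil bottle, 44 across, 90 high (mm). Origin: middle of its underside.
- screwdriver: bystander: screwdriver lying, 170 long (mm). Origin: middle of its underside.
Not all that is in view belongs to the job. What is shaped like the sound_tray but turquoise is not meant. There is more than one size of the dock; the one meant has the size given above.

How it is judged:
By the outcome, as a careful person would: the job done as asked, in the order asked, and still so for the second after the job is handed in, with the robot touching nothing.
It also fails if it takes over 51 s, if anything falls off the work surface, if the arm or the gripper's body presses on something with over 40 N, if the wrist force passes 120 N, or if a joint passes its speed limit or range.

### The arm

A 6-joint arm with a two-finger parallel gripper is mounted at the origin on the work surface. World frame = base frame: x ahead of the robot, y to its left, z up, the work surface at z = 0. Lengths are in mm, angles in rad, forces in N, time in s.
With the tool pointing down it reaches from about 350 to 775 mm from the base axis. Payload 7.3 kg.
Tool frame: the origin (TCP) lies on the centre line of the jaws, within the pads' length; the fingertips stand 14 mm ahead of it and the grasp point (between the pads) lies 5 mm behind it; z points along the fingers, y is the line along which they close (so a half turn about z gives the same grasp; the last joint's range is limited). The gripper opens to 92 mm and grips with 3 to 60 N. Pads are 19 mm wide; open, the fingers measure 130 mm over their backs; the gripper's body (75 mm by 190 mm) begins 47 mm behind the grasp point.
Start: joints at [-1.433, 0.342, 1.524, -0, 1.275, -0.146], TCP at [147.025, -504.011, 240.741] pointing down, gripper open.
Joint ranges: [-2.53, 2.53], [-0.77, 2.02], [0.04, 2.7], [-1, 4.14], [0.28, 2.66], [-3.11, 3.11]. Speed limits (rad/s): [2.57, 2.57, 3.14, 3.14, 3.14, 3.14].

### API

Orientations are given as [roll, pitch, yaw] about the fixed x, y, z axes, in that order (R = Rz(yaw) Ry(pitch) Rx(roll)).
In Python, from plant import get_obs, capture, bot, spot_in, trace, pinpoint gives the robot as it stands.
- The arm moves only by the tool play_rows, never from a script. Its argument "rows" is a list of rows, each a list of 2 entries, a list of its own where there are three numbers: the shift along the world's x, y, z in units of 3 cm (1.0 is 3 cm), then the turn, a rotation vector about the world's x, y, z in units of 8 degrees (1.0 is 8 degrees). A call has 1 to 12 rows; each row shifts and turns the commanded pose from where the row before left it; what a row does not reach is not made up. A row lasts 1/8 s, in which the tool goes at most 62.5 mm and 10.7 degrees, less where a joint would pass 70% of its speed; a pose out of reach is approached as far as the arm can. A call with a number of a shift or a turn outside -1 to 1 is refused whole. A call with a gripper value outside its range is refused whole. "hand" is the opening, from -1 (shut) to 1 (fully open), set as the call begins (left out, the last holds). The fingers move at their own pace and stop on an object; the grip force is fixed at half the most. Time passes only in rows, so rows that do not move let the fingers close. It gives the time, the measured TCP pose, the force, the opening and the grip force at its end, in the units of the state.
- get_obs(): the state, without advancing time (a new reading comes with each control period).
- capture(name): name is "scene" or "top"; returns a dict with "frame" (400x640x3 uint8, red, green, blue), "fov_y" (degrees; the focal length in pixels is half the picture's height over the tangent of half this angle, whatever the lens; pixels are square), "cx", "cy" (the principal point, pixels), "rvec" (rotation vector, rad) and "tvec" (3), from world to camera coordinates, as OpenCV has them. Camera axes: x right, y down, z forward; pixel columns grow to the right and rows downward; lengths in mm; the calibration is good to about 2 mm. A picture is of the moment at which its call begins. There is no depth.
- bot.close_job(): hands the job in; it is judged then, once.
Trained networks look in the newest picture that a camera, given by its name, has taken for a name from the list of things; names that differ only in an ending like _2 or _b are one class to them, and where a whole thing is asked for, a point or a joint stands for the part that bears it (a point fixed in the world has none). Each returns a list of dicts, best first, with "p" (0 to 1); they miss things now and then, are a little off and sometimes report something else, mostly with a low value. They report only what shows in the picture. A call takes as long as a camera call. They do not tell look-alikes from the thing itself.
- spot_in(query, camera): "at" ([row, column] in pixels, amid what is visible of it).
- trace(query, camera): "mask" (400x640 bool, what is visible of it) and "at" ([row, column] in pixels, amid what is visible of it).
- pinpoint(query, camera): "at" ([row, column] in pixels: a listed point, or the origin of a listed thing).
The state is a dict: "time": time; "joint_positions": joint angles; "dq": joint speeds; "tau": joint torques, N m; "tool_pos": TCP position; "tcp_rot": TCP orientation; "contact_force": force on the tool from outside, world axes, zero at the start; "moment": the same for the moment, N m; "grip_width": finger opening in mm; "finger_force": force on a finger pad.
Only numpy, scipy, OpenCV 4.12 (cv2) and the standard library are available. Lean on these libraries where they do the work, as an engineer would, in place of code of your own. Each camera call takes 0.05 s, during which the arm holds its last target. There are 200 camera calls.

## Working session

There is one attempt and no reset: what is moved stays moved. The work goes in short steps, Python scripts to look and compute and a tool call to move; the robot and the scene stay as the last step left them, time stands still between calls to the robot, and variables do not carry over. Pictures are saved under pics/ and viewed, at most 10 in all, crops included, and the job is handed in when it is done.

Besides the shell and the picture viewer there is one more tool, called after "Request:" as name(argument=value, ...), one argument or row to a line, values as JSON. play_rows: Moves the arm, as the interface text tells. Shifts and turns lie within -1 to 1; 1 stands for 3 cm of shift or 8 degrees of turn. Its arguments: {"type":"object","properties":{"rows":{"type":"array"},"hand":{"type":"number"}},"required":["rows"]}

```bash
mkdir -p pics
cat > h.py <<'E'
import numpy as np,cv2
from plant import get_obs,capture,bot,spot_in,trace,pinpoint
def K(c):
    f=200/np.tan(np.radians(c['fov_y'])/2); return np.array([[f,0,c['cx']],[0,f,c['cy']],[0,0,1.]])
def unproj(c,rc,z):
    R=cv2.Rodrigues(np.array(c['rvec'],float))[0]; t=np.array(c['tvec'],float).ravel()
    d=R.T@np.linalg.inv(K(c))@np.array([rc[1],rc[0],1.]); o=-R.T@t
    return o+d*(z-o[2])/d[2]
def proj(c,P):
    p=cv2.projectPoints(np.array(P,float).reshape(-1,3),np.array(c['rvec'],float),np.array(c['tvec'],float),K(c),None)[0].reshape(-1,2)
    return p[:,::-1]
E
python3 - <<'E'
from h import *
for n in['top','scene']:
    c=capture(n); cv2.imwrite(f'pics/{n}0.png',c['frame'][:,:,::-1])
    print(n,c['fov_y'],c['cx'],c['cy'],c['rvec'],c['tvec'])
    for q in['sound_tray','chipped_tray','dock','dock_stop','dock_mouth']:
        for d in pinpoint(q,n)[:4]: print(q,round(d['p'],2),np.round(d['at']),np.round(unproj(c,d['at'],14 if q=='dock_stop' else 0)))
print(get_obs())
E
```

```text
top 57.96067549243816 320.2386783818928 198.2888921743903 [ 2.09648508 -2.14355635  0.20847343] [ 72.15935057 538.16197401 815.87433617]
sound_tray 0.91 [173. 366.] [615. -60.   0.]
sound_tray 0.85 [287. 296.] [332. 125.   0.]
sound_tray 0.63 [296. 419.] [ 304. -174.    0.]
chipped_tray 0.67 [117. 365.] [769. -65.   0.]
chipped_tray 0.59 [232. 382.] [462. -92.   0.]
chipped_tray 0.59 [235. 471.] [ 448. -315.    0.]
dock 0.63 [258. 151.] [408. 482.   0.]
dock_stop 0.61 [221. 216.] [496. 319.  14.]
dock_mouth 0.95 [259. 165.] [405. 447.   0.]
scene 57.02469758062104 327.57780215762375 198.74719237752515 [ 0.95040753  2.6368909  -0.88866713] [ 381.47265362 -288.99786101 1198.02535568]
sound_tray 0.89 [184. 402.] [332. 125.   0.]
sound_tray 0.86 [196. 279.] [617. -57.   0.]
sound_tray 0.68 [119. 339.] [ 289. -190.    0.]
chipped_tray 0.85 [158. 318.] [ 448. -101.    0.]
dock 0.9 [257. 396.] [507. 274.   0.]
dock 0.72 [292. 497.] [397. 480.   0.]
dock_stop 0.83 [306. 515.] [403. 523.  14.]
dock_stop 0.77 [267. 414.] [501. 323.  14.]
dock_mouth 0.82 [242. 379.] [508. 218.   0.]
dock_mouth 0.7 [285. 484.] [406. 450.   0.]
dock_mouth 0.15 [258. 394.] [512. 273.   0.]
{'time': 0.6, 'joint_positions': array([-1.43304769e+00,  3.42039985e-01,  1.52410345e+00,  1.62815433e-06,
        1.27537118e+00, -1.46009202e-01]), 'dq': array([-0.00081764,  0.00036903, -0.00048066, -0.00100781,  0.0007635 ,
        0.00033576]), 'tau': array([ 6.52840790e-04, -4.30929458e+01, -2.44397360e+01,  7.18689105e-02,
        4.83352959e-02,  4.15289989e-07]), 'tool_pos': array([ 147.0024522 , -504.02588705,  240.71853263]), 'tcp_rot': array([3.14151522e+00, 9.81230041e-06, 2.83757361e-01]), 'contact_force': array([ 0.24548108,  0.24690652, -0.72639262]), 'moment': array([ 0.00870943, -0.01173038,  0.01571242]), 'finger_force': 0.0, 'grip_width': 91.89941789204542}
```

View pics/top0.png

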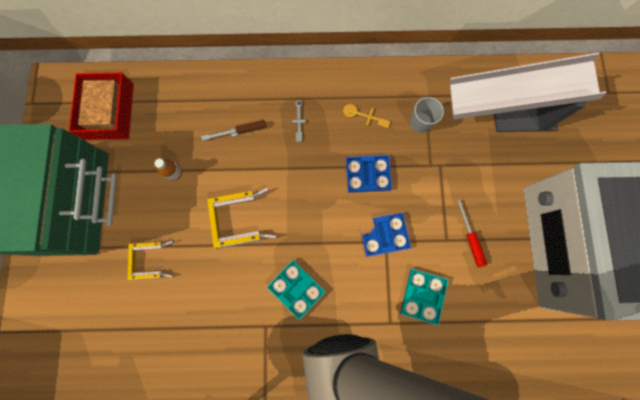

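View pics/scene0.png

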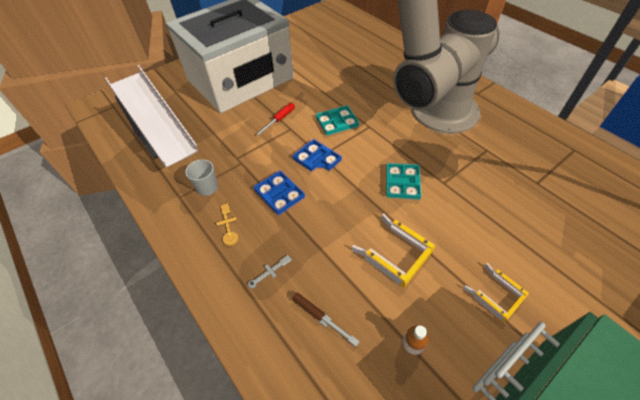

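Candidates: blue trays at top px (173,368) and (235,387), and turquoise look-alikes at (290,296) and (297,425). The tray at (173,368) is blue and has all four corners, so it fits. Docks are at (220,240), which is large, and (260,150), which is small (about 75 mm from mouth to stop, where 100 is needed). The large one fits. I'll confirm both in a rectified crop.

```bash
cat > rect.py <<'E'
from h import *
def rect(c,z,x0,x1,y0,y1,s):
    # output: col -> y decreasing , row -> x decreasing
    W=int((y1-y0)*s);H=int((x1-x0)*s)
    src=np.float32([proj(c,[x,y,z])[0][::-1] for x,y in[(x1,y1),(x1,y0),(x0,y0),(x0,y1)]])
    M=cv2.getPerspectiveTransform(src,np.float32([[0,0],[W,0],[W,H],[0,H]]))
    return cv2.warpPerspective(c['frame'],M,(W,H),flags=cv2.INTER_CUBIC)
E
python3 - <<'E'
from rect import *
c=capture('top')
a=rect(c,18,540,690,-130,10,2.6)   # tray
b=rect(c,35,420,590,150,360,2.6)  # dock
out=np.zeros((560,800,3),np.uint8)
im1=b[:560,:430]; out[:im1.shape[0],:im1.shape[1]]=b
out[:442,:546]=b
# tray placed right-bottom small
t=cv2.resize(a,(250,268)); out[:268,548:798]=t
t2=cv2.resize(rect(c,18,390,540,-180,-10,2.6),(250,220)); out[270:490,548:798]=t2
cv2.imwrite('pics/crop1.png',out[:,:,::-1])
cs=capture('scene'); 
cv2.imwrite('pics/crop2.png',cv2.resize(cs['frame'][140:300,230:450],None,fx=3.6,fy=3.6,interpolation=cv2.INTER_CUBIC)[:,:,::-1])
E
```

```text
Traceback (most recent call last):
ValueError: could not broadcast input array from shape (442,546,3) into shape (442,430,3)
```

Run:
```python
from rect import *
c=capture('top')
out=np.zeros((560,800,3),np.uint8)
out[:442,:546]=rect(c,35,420,590,150,360,2.6)
out[:268,548:798]=cv2.resize(rect(c,18,540,690,-130,10,2.6),(250,268))
out[270:490,548:798]=cv2.resize(rect(c,18,390,540,-180,-10,2.6),(250,220))
cv2.imwrite('pics/crop1.png',out[:,:,::-1])
cs=capture('scene'); 
cv2.imwrite('pics/crop2.png',cv2.resize(cs['frame'][140:300,230:450],None,fx=3.6,fy=3.6,interpolation=cv2.INTER_CUBIC)[:,:,::-1])
```

```text
(no output)
```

View pics/crop1.png

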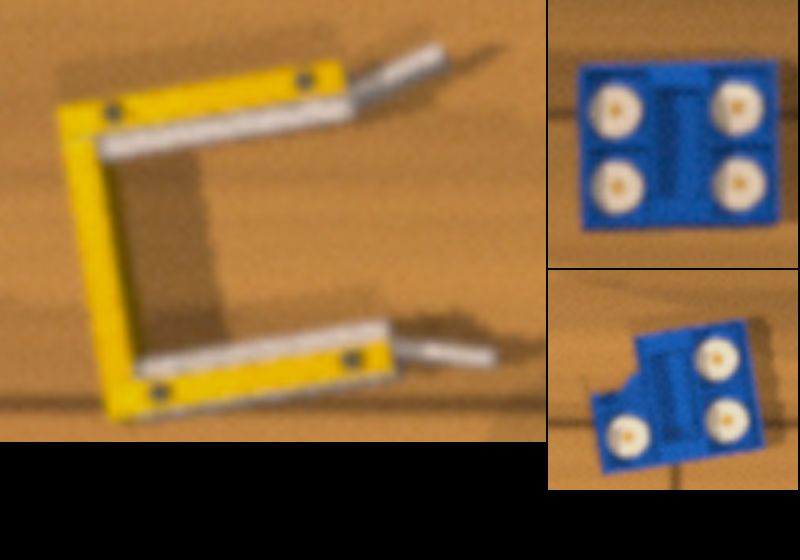

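View pics/crop2.png

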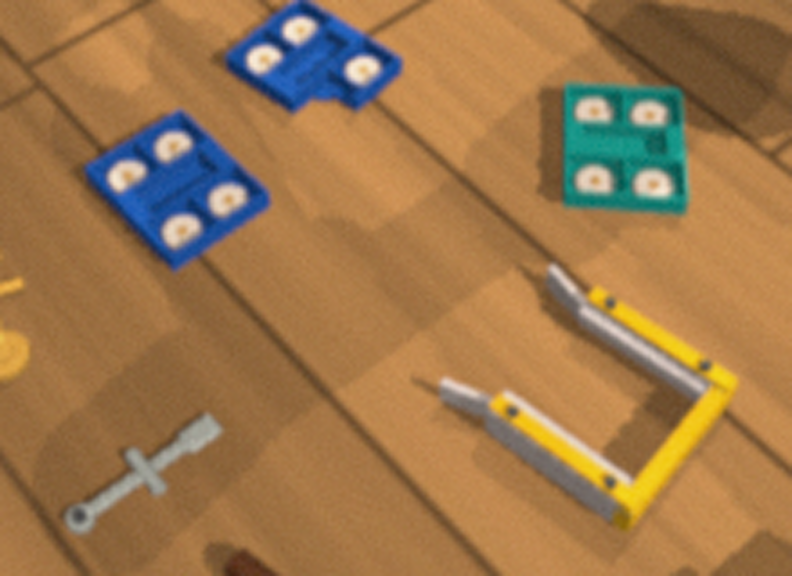

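Crop 1 shows the upper-right tray at top px (173,368) is blue with all four corners. The other blue tray, at (235,387), lacks a corner. The large dock measures about 122 mm outside, so it is the one meant. Next I'll fit the poses.

```bash
cat > fit.py <<'E'
from h import *
from scipy.optimize import minimize
def hullmask(p):
    m=np.zeros((1600,2560),np.uint8); h=cv2.convexHull(np.float32(p[:,::-1])*4+1.5)
    cv2.fillConvexPoly(m,np.round(h).astype(np.int32),1); return cv2.resize(m.astype(np.float32),(640,400),interpolation=cv2.INTER_AREA)
def maskhull(m):
    pts=np.argwhere(m); o=np.zeros(m.shape,np.uint8)
    cv2.fillConvexPoly(o,cv2.convexHull(pts[:,::-1].astype(np.int32)),1); return o.astype(np.float32)
def color(f,kind):
    h=cv2.cvtColor(f,cv2.COLOR_RGB2HSV); H,S,V=[h[...,i].astype(int) for i in range(3)]
    return ((H>105)&(H<125)&(S>130)&(V>60)) if kind=='blue' else ((H>=22)&(H<33)&(S>215)&(V>120))
def near(m,rc,rad=60):
    n,l,st,ce=cv2.connectedComponentsWithStats(m.astype(np.uint8)); o=np.zeros(m.shape,bool)
    for i in range(1,n):
        if st[i,4]>15 and np.hypot(ce[i][1]-rc[0],ce[i][0]-rc[1])<rad: o|=l==i
    return o
def box(p,bx,by,z):
    c,s=np.cos(p[2]),np.sin(p[2])
    return np.array([[p[0]+c*x-s*y,p[1]+s*x+c*y,zz] for x in bx for y in by for zz in z])
def fit(obs,p0,bx,by,z):
    def cost(p): return sum(np.abs(hullmask(proj(c,box(p,bx,by,z)))-m).sum() for c,m in obs)
    r=minimize(cost,p0,method='Nelder-Mead',options=dict(initial_simplex=[p0]+[np.array(p0)+d for d in([6,0,0],[0,6,0],[0,0,.08])],xatol=.02,fatol=.05))
    return r.x,r.fun,sum(m.sum() for _,m in obs)
def tray(cams,p0):
    obs=[(c,maskhull(near(color(c['frame'],'blue'),proj(c,[p0[0],p0[1],9])[0],22))) for c in cams]
    return obs,lambda o:fit(o,p0,[-45,45],[-55,55],[0,18])
E
python3 - <<'E'
from fit import *
T=capture('top');S=capture('scene')
for cams in([T],[S],[T,S]):
    o,f=tray(cams,[615,-60,0.0]); p,e,a=f(o); print('tray',p.round(3),e,a)
for cams in([T],[S],[T,S]):
    obs=[(c,maskhull(near(color(c['frame'],'yellow'),proj(c,[507,278,35])[0],32))) for c in cams]
    p,e,a=fit(obs,[507,274,.15],[-61.5,61.5],[-45,65],[35]); print('dock',p.round(3),e,a)
print([unproj(S,rc,0).round() for rc in[(105,213),(70,290),(45,170)]])
E
```

```text
tray [ 6.10987e+02 -6.40480e+01  1.30000e-02] 79.3125 1511.0
tray [ 6.11397e+02 -6.47190e+01  8.00000e-03] 65.625 1221.0
tray [ 6.11492e+02 -6.46120e+01  2.80000e-02] 150.0 2732.0
dock [5.00037e+02 2.65813e+02 1.69000e-01] 201.125 2110.0
dock [5.03434e+02 2.70586e+02 2.04000e-01] 364.8125 1896.0
dock [4.99916e+02 2.69548e+02 1.48000e-01] 601.625 4006.0
[array([ 566., -514.,    0.]), array([ 254., -508.,    0.]), array([ 517., -954.,    0.])]
```

```bash
cat > ov.py <<'E'
from fit import *
def overlay(name,dp,tp,fn,cams):
    outs=[]
    for c,(r0,c0) in zip(cams,[(150,200),(160,300)]):
        im=cv2.resize(c['frame'][r0:r0+130,c0:c0+160],None,fx=4,fy=4,interpolation=cv2.INTER_CUBIC).copy()
        def poly(p,bx,by,z,col):
            q=box(p,bx,by,[z])[[0,1,3,2]]; pr=(proj(c,q)-[r0,c0]+.5)*4
            cv2.polylines(im,[np.round(pr[:,::-1]).astype(np.int32)],True,col,1)
        poly(dp,[-61.5,61.5],[-45,65],35,(255,0,255)); poly(dp,[-40.5,40.5],[-45,55],35,(0,0,255)); poly(dp,[-61.5,61.5],[-45,65],0,(0,255,0))
        if tp is not None: poly(tp,[-45,45],[-55,55],18,(0,255,255))
        outs.append(im)
    cv2.imwrite(fn,cv2.resize(np.vstack(outs)[:,:,::-1],None,fx=.57,fy=.57) if 0 else np.hstack([cv2.resize(o,(400,325),interpolation=cv2.INTER_AREA) for o in outs])[:,:,::-1])
E
python3 - <<'E'
from ov import *
T=capture('top');S=capture('scene')
for c,(r0,c0),k in((S,(205,345),7),):
    im=cv2.resize(c['frame'][r0:r0+85,c0:c0+110],None,fx=k,fy=k,interpolation=cv2.INTER_CUBIC).copy()
    dp=[499.5,263.5,.165]
    for bx,by,z,col in([[-61.5,61.5],[-45,65],35,(255,0,255)],[[-40.5,40.5],[-45,55],35,(0,0,255)],[[-61.5,61.5],[-45,65],0,(0,255,0)]):
        pr=(proj(c,box(dp,bx,by,[z])[[0,1,3,2]])-[r0,c0]+.5)*k
        cv2.polylines(im,[np.round(pr[:,::-1]).astype(np.int32)],True,col,1)
    cv2.imwrite('pics/ov1.png',im[:,:,::-1])
m=near(color(T['frame'],'yellow'),proj(T,[507,278,35])[0],32);print(m.sum())
E
```

```text
520
```

View pics/ov1.png

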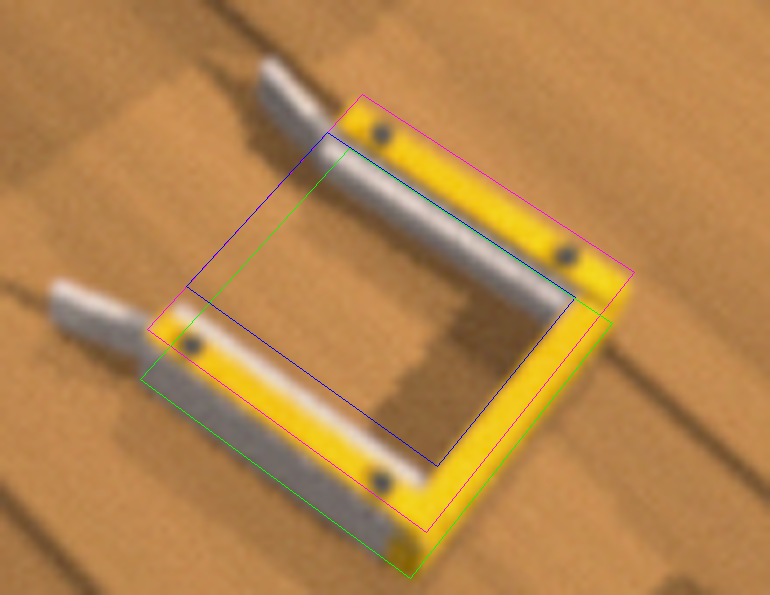

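Request:
play_rows(
  rows=[
    [[-0.2,1,0],[0,0,1]],
    [[0,1,0],[0,0,1]],
    [[0.2,1,0],[0,0,1]],
    [[0.6,1,0],[0,0,1]],
    [[1,1,0],[0,0,1]],
    [[1,1,0],[0,0,1]],
    [[1,1,0],[0,0,1]],
    [[1,1,0],[0,0,1]],
    [[1,1,0],[0,0,1]],
    [[1,1,0],[0,0,0.4]],
    [[1,1,0],[0,0,0]],
    [[1,1,0],[0,0,0]],
  ],
  hand=-0.56,
)

```text
time: 2.45
tool_pos: [406.0, -142.9, 241.0]
tcp_rot: [3.141, 0.0, 1.596]
contact_force: [0.2, 0.4, 0.2]
grip_width: 20.6
finger_force: 0.0
```

The overlay shows the dock footprint fits within about 3 mm, with the far rail slightly off towards +x. I'll use a dock pose of (501, 265) and 0.165 rad. Next I move above the tray well.

Request:
play_rows(
  rows=[
    [[0.98,0.37,0],[0,0,-0.07]],
    [[0.98,0.37,-0.5],[0,0,0]],
    [[0.98,0.37,-1],[0,0,0]],
    [[0.98,0.37,-1],[0,0,0]],
    [[0.98,0.37,-1],[0,0,0]],
    [[0.98,0.37,-1],[0,0,0]],
    [[0.95,0.38,-1],[0,0,0]],
    [[0,0,-0.5],[0,0,0]],
    [[0,0,0],[0,0,0]],
    [[0,0,0],[0,0,0]],
  ],
)

```text
time: 3.7
tool_pos: [609.9, -66.6, 61.9]
tcp_rot: [3.14, 0.0, 1.586]
contact_force: [0.6, -0.5, 0.1]
grip_width: 20.3
finger_force: 0.0
```

Run:
```python
from fit import *
S=capture('scene');T=capture('top')
print(get_obs()['tool_pos'],get_obs()['tcp_rot'])
cv2.imwrite('pics/pre.png',np.hstack([cv2.resize(S['frame'][150:230,230:330],(400,320),interpolation=2),cv2.resize(T['frame'][130:210,320:420],(400,320),interpolation=2)])[:,:,::-1])
```

```text
[610.17601885 -66.57607156  62.30913694] [3.13935443e+00 5.86936918e-04 1.58581974e+00]
```

View pics/pre.png

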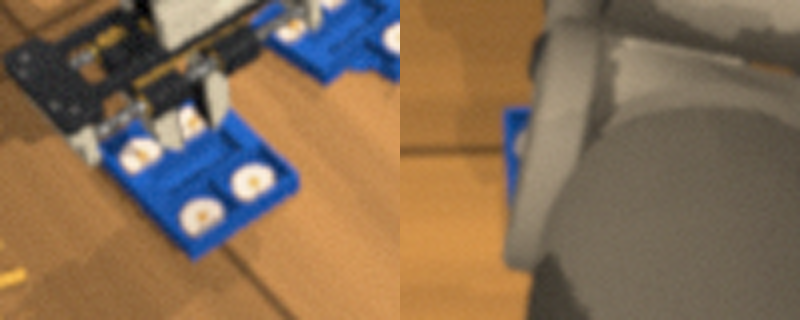

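Request:
play_rows(
  rows=[
    [[0.04,0.07,-0.2],[0,0,0]],
    [[0,0,-0.4],[0,0,0]],
    [[0,0,-0.3],[0,0,0]],
    [[0,0,-0.2],[0,0,0]],
    [[0,0,-0.2],[0,0,0]],
    [[0,0,0],[0,0,0]],
    [[0,0,0],[0,0,0]],
  ],
  hand=-0.7,
)

```text
time: 4.68
tool_pos: [611.3, -64.0, 21.9]
tcp_rot: [3.141, 0.0, 1.587]
contact_force: [-1.1, 0.1, -0.2]
grip_width: 13.5
finger_force: 0.0
```

In the well, no contact. Next I spread the fingers to see where they stop.

Request:
play_rows(
  rows=[
    [[0,0,0],[0,0,0]],
    [[0,0,0],[0,0,0]],
    [[0,0,0],[0,0,0]],
    [[0,0,0],[0,0,0]],
  ],
  hand=-0.4,
)

```text
time: 5.18
tool_pos: [611.1, -63.9, 21.8]
tcp_rot: [3.141, 0.0, 1.586]
contact_force: [0.0, 0.7, 0.5]
grip_width: 27.2
finger_force: 0.0
```

Request:
play_rows(
  rows=[
    [[0,0,0],[0,0,0]],
    [[0,0,0],[0,0,0]],
    [[0,0,0],[0,0,0]],
    [[0,0,0],[0,0,0]],
    [[0,0,0],[0,0,0]],
  ],
  hand=0.0,
)

```text
time: 5.8
tool_pos: [611.0, -63.9, 22.5]
tcp_rot: [3.141, 0.0, 1.587]
contact_force: [-2.8, -0.1, 5.8]
grip_width: 38.2
finger_force: 23.2
```

The spread fingers hold the tray from inside the well. Next I slide it in front of the dock and turn it to the dock's yaw.

Request:
play_rows(
  rows=[
    [[-0.15,0.3,0],[0,0,0]],
    [[-0.28,0.6,0],[0,0,0.12]],
    [[-0.28,0.6,0],[0,0,0.12]],
    [[-0.28,0.6,0],[0,0,0.12]],
    [[-0.28,0.6,0],[0,0,0.12]],
    [[-0.28,0.6,0],[0,0,0.12]],
    [[-0.28,0.6,0],[0,0,0.12]],
    [[-0.28,0.6,0],[0,0,0.12]],
    [[-0.28,0.6,0],[0,0,0.12]],
    [[-0.28,0.6,0],[0,0,0.12]],
    [[-0.18,0.3,0],[0,0,0.11]],
    [[0,0,0],[0,0,0]],
  ],
)

```text
time: 7.3
tool_pos: [527.8, 116.7, 23.7]
tcp_rot: [3.136, 0.001, 1.754]
contact_force: [0.8, 1.1, 10.7]
grip_width: 41.0
finger_force: 25.0
```

Run:
```python
from fit import *
import json
S=capture('scene');T=capture('top');o=get_obs()
print(o['tool_pos'],o['tcp_rot'],o['grip_width'],o['contact_force'])
cv2.imwrite('pics/appr.png',np.hstack([cv2.resize(S['frame'][150:300,300:450],(400,400),interpolation=2),cv2.resize(T['frame'][150:300,190:340],(400,400),interpolation=2)])[:,:,::-1])
```

```text
[527.8065478  116.6374305   23.71750107] [3.13576305e+00 3.41047153e-04 1.75312575e+00] 41.006212663934086 [ 0.72703796  2.65417005 11.53839251]
```

View pics/appr.png

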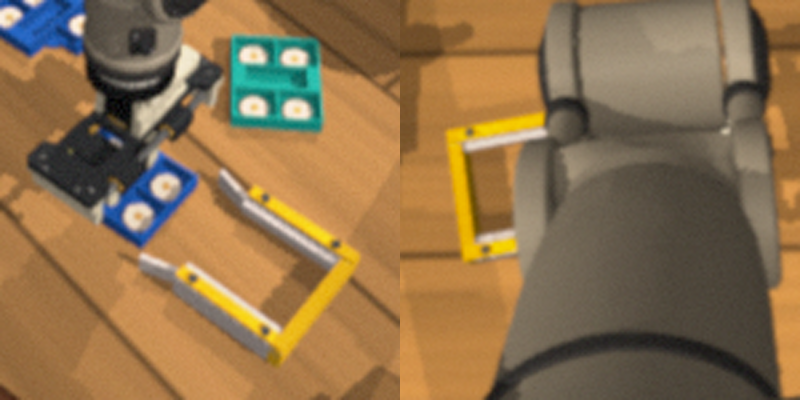

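Request:
play_rows(
  rows=[
    [[-0.05,0,0.04],[0,0,-0.13]],
    [[0,0,0],[0,0,0]],
    [[-0.06,0.33,0],[0,0,0]],
    [[-0.06,0.33,0],[0,0,0]],
    [[-0.06,0.33,0],[0,0,0]],
    [[-0.06,0.33,0],[0,0,0]],
    [[-0.06,0.33,0],[0,0,0]],
    [[0,0,0],[0,0,0]],
  ],
  hand=-0.15,
)

```text
time: 8.4
tool_pos: [515.8, 165.7, 23.7]
tcp_rot: [3.14, 0.0, 1.735]
contact_force: [-0.2, -0.9, 7.9]
grip_width: 39.0
finger_force: 3.8
```

Run:
```python
from fit import *
S=capture('scene');o=get_obs()
print(o['tool_pos'],o['tcp_rot'],o['grip_width'],o['contact_force'],o['moment'])
cv2.imwrite('pics/ent.png',cv2.resize(S['frame'][180:280,320:450],None,fx=5,fy=5,interpolation=2)[:,:,::-1])
```

```text
[515.7673803  165.7466089   23.71839529] [3.13983030e+00 2.10073417e-04 1.73511828e+00] 39.22396094541402 [1.37644414 0.03107196 7.74549588] [-0.03675399 -0.1781867   0.02431108]
```

View pics/ent.png

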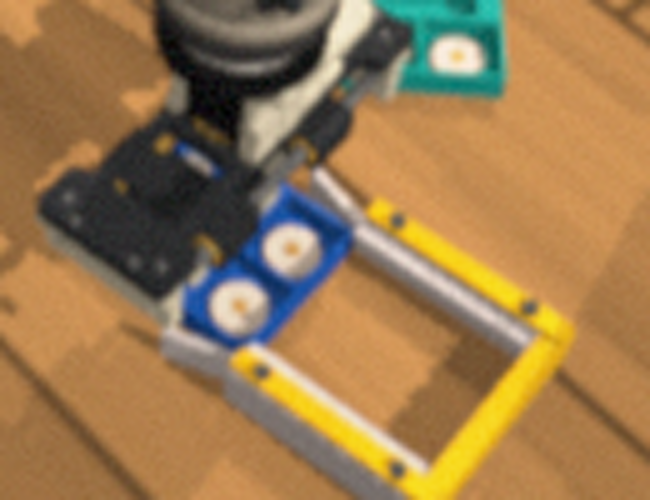

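Picture: the tray's front edge is between the flares at the mouth, with its corners near (352,240) and (240,345), about centred. I'll continue in slowly.

Request:
play_rows(
  rows=[
    [[-0.04,0.25,0.03],[0,0,0]],
    [[-0.04,0.25,0],[0,0,0]],
    [[-0.04,0.25,0],[0,0,0]],
    [[0,0,0],[0,0,0]],
  ],
  hand=-0.2,
)

```text
time: 8.95
tool_pos: [511.1, 189.0, 23.5]
tcp_rot: [-3.141, -0.0, 1.735]
contact_force: [0.5, -0.4, 0.9]
grip_width: 36.5
finger_force: 0.1
```

Request:
play_rows(
  rows=[
    [[-0.04,0.25,0],[0,0,0]],
    [[-0.04,0.25,0],[0,0,0]],
    [[-0.04,0.25,0],[0,0,0]],
    [[-0.04,0.25,0],[0,0,0]],
    [[0,0,0],[0,0,0]],
  ],
)

```text
time: 9.57
tool_pos: [506.6, 218.9, 23.9]
tcp_rot: [3.141, -0.0, 1.735]
contact_force: [-0.0, 0.5, 0.5]
grip_width: 36.5
finger_force: 0.0
```

Request:
play_rows(
  rows=[
    [[-0.04,0.25,0],[0,0,0]],
    [[-0.04,0.25,0],[0,0,0]],
    [[-0.04,0.25,0],[0,0,0]],
    [[-0.04,0.25,0],[0,0,0]],
    [[0,0,0],[0,0,0]],
  ],
)

```text
time: 10.2
tool_pos: [501.8, 248.9, 23.8]
tcp_rot: [3.141, -0.0, 1.735]
contact_force: [-0.1, -0.8, 0.3]
grip_width: 36.8
finger_force: 0.0
```

Run:
```python
from fit import *
S=capture('scene');o=get_obs()
print(o['tool_pos'],o['contact_force'],o['moment'])
cv2.imwrite('pics/mid.png',cv2.resize(S['frame'][180:300,320:450],None,fx=5,fy=5,interpolation=2)[:,:,::-1])
```

```text
[501.82679391 248.55404853  23.85252201] [0.54457494 0.17647907 0.437696  ] [-0.02862569 -0.14258949 -0.00967209]
```

View pics/mid.png

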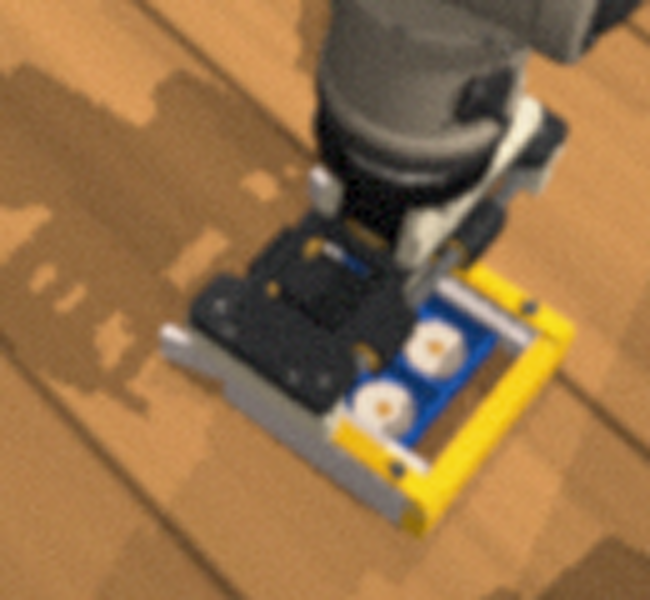

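The tray is in the channel under the lips, with a gap of about 20 mm to the stop. I'll push on until contact.

Request:
play_rows(
  rows=[
    [[-0.03,0.17,0],[0,0,0]],
    [[-0.03,0.17,0],[0,0,0]],
    [[-0.03,0.17,0],[0,0,0]],
    [[0,0,0],[0,0,0]],
  ],
)

```text
time: 10.75
tool_pos: [499.1, 263.9, 23.8]
tcp_rot: [3.141, -0.0, 1.735]
contact_force: [-0.1, 0.4, -0.9]
grip_width: 37.0
finger_force: 0.0
```

Request:
play_rows(
  rows=[
    [[-0.015,0.1,0],[0,0,0]],
    [[-0.015,0.1,0],[0,0,0]],
    [[0,0,0],[0,0,0]],
  ],
)

```text
time: 11.12
tool_pos: [498.9, 266.0, 23.8]
tcp_rot: [-3.141, 0.005, 1.736]
contact_force: [3.1, -17.3, 2.5]
grip_width: 36.4
finger_force: 8.8
```

Request:
play_rows(
  rows=[
    [[-0.01,0.07,0],[0,0,0]],
    [[0,0,0],[0,0,0]],
    [[0,0,0],[0,0,0]],
  ],
)

```text
time: 11.5
tool_pos: [498.9, 266.2, 23.9]
tcp_rot: [-3.14, 0.008, 1.736]
contact_force: [4.1, -26.2, 5.6]
grip_width: 36.9
finger_force: 13.2
```

Hard stop: 26 N, square on and with no further travel. I back off inside the well's play, narrow the fingers and lift.

Request:
play_rows(
  rows=[
    [[0.02,-0.12,0],[0,0,0]],
    [[0.02,-0.14,0],[0,0,0]],
    [[0,0,0],[0,0,0]],
    [[0,0,0],[0,0,0]],
  ],
  hand=-0.5,
)

```text
time: 12.0
tool_pos: [499.3, 264.2, 23.9]
tcp_rot: [3.141, -0.0, 1.735]
contact_force: [1.3, -0.3, 0.3]
grip_width: 23.4
finger_force: 0.0
```

Request:
play_rows(
  rows=[
    [[0,0,0.3],[0,0,0]],
    [[0,0,0.6],[0,0,0]],
    [[0,0,1],[0,0,0]],
    [[0,0,1],[0,0,0]],
    [[0,0,1],[0,0,0]],
    [[0,0,1],[0,0,0]],
    [[0,-1,1],[0,0,0]],
    [[0,-1,0],[0,0,0]],
    [[0,-1,0],[0,0,0]],
    [[0,-1,0],[0,0,0]],
    [[0,-1,0],[0,0,0]],
    [[0,-1,0],[0,0,0]],
  ],
)

```text
time: 13.5
tool_pos: [499.2, 83.0, 201.6]
tcp_rot: [3.141, 0.0, 1.735]
contact_force: [1.0, -0.9, -0.1]
grip_width: 22.7
finger_force: 0.0
```

Request:
play_rows(
  rows=[
    [[0,-1,0],[0,0,0]],
    [[0,-1,0],[0,0,0]],
    [[0,-1,0],[0,0,0]],
    [[0,-1,0],[0,0,0]],
    [[0,-1,0],[0,0,0]],
    [[0,-1,0],[0,0,0]],
    [[0,0,0],[0,0,0]],
  ],
)

```text
time: 14.38
tool_pos: [499.3, -97.6, 201.4]
tcp_rot: [3.141, 0.001, 1.732]
contact_force: [0.1, 0.3, 0.2]
grip_width: 23.0
finger_force: 0.0
```

Run:
```python
from rect import *
S=capture('scene');T=capture('top')
a=cv2.resize(rect(T,18,420,590,170,350,2.2),(400,400));b=cv2.resize(S['frame'][200:300,340:440],(400,400),interpolation=2)
cv2.imwrite('pics/fin.png',np.hstack([a,b])[:,:,::-1])
```

```text
(no output)
```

View pics/fin.png

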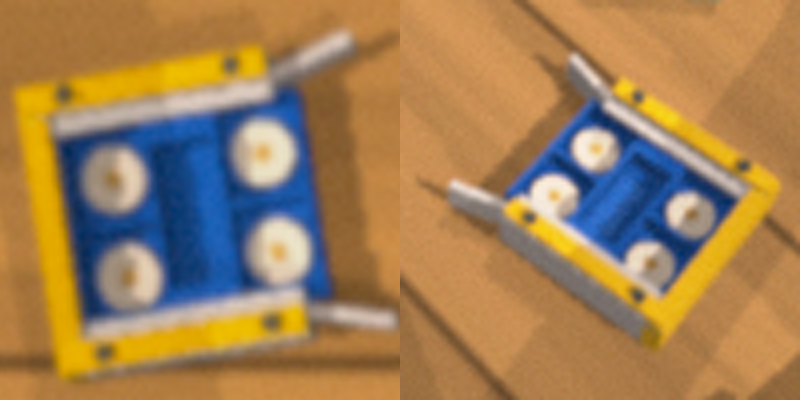

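Picture: the tray is under both lips and flush against the yellow stop. Its rear edge stands out past the rail ends by about 10 mm (left view, column 300 to 325).

```bash
python3 -c "
from plant import bot
print(bot.close_job())"
```

```text
the job is handed in; nothing more can be done
None
```

The whole blue tray is in the large dock, under both lips and pressed home against the yellow back stop; the arm touched nothing else on the bench, and the job was handed in at about 14.5 s.

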